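Fetch the stamp from the bench cupboard and stamp the card

TASK

Swing the cupboard door wide open by its handle and take out the stamp standing inside. Press the stamp squarely onto the card, wholly inside the printed ring, so that the sprung plate under the card gives by about half its travel, then lift it straight up without sliding it. Finally set the stamp down upright in the shallow wooden tray without dropping it, let go, and leave the door open and everything else where it stands.

Things in the scene. Friction and masses are not known exactly. Their poses are not given: they have to be found in the camera images.
- cupboard: Cream bench cupboard, fixed, 220 deep (x) x 240 wide (y) x 270 mm high; origin at the centre of its underside, front to its -x. Floor and solid sides 12 mm thick; roof of thin bars between 14 mm rails, underside 256 mm above the bench; open, barred back. The stamp stands 60 to 70 mm behind the front edge, under the roof: reach in through the front with the tool leaning back about 40 degrees.
- door (a joint): Door hinge, rad: 0 shut, grows as it opens, stop at 1.9; may start up to 0.2 ajar. Panel 236 wide x 262 high x 14 mm thick, hinged on a vertical axis at the cupboard's left (own +y) front corner; the free edge swings out towards the robot, then left. It stays where it is left (friction 0.08 N m).
- door_hinge (a point): Point on the vertical hinge axis, 230 mm above the bench; its axes turn with the door.
- door_handle (a point): Grip point on the handle's bar, 230 mm above the bench: 190 mm from the hinge axis along the panel, 47 mm out from the panel's mid-plane. At joint value q the direction from hinge along panel is the cupboard's -y turned clockwise (seen from above) by q.
- handle: Door handle: vertical round steel bar 12 mm thick, 110 mm long, from 145 to 255 mm above the bench, 34 mm clear of the door's outer face, on two stems 165 and 185 mm above the bench; the top 65 mm is free all round. Origin in the door's mid-plane, 190 mm from the hinge, at bench height.
- stamp: Hand stamp, loose, 0.15 to 0.3 kg: round metal foot 56 mm in diameter and 22 mm high, and above it a square wooden handle 28 x 28 mm from 22 to 108 mm height, flats across its own x and y. Origin at the centre of the foot's underside, z up along the handle. Stands on the cupboard's floor (12 mm above the bench), flats within 0.2 rad of the cupboard's sides.
- stand: Stamping stand, fixed on the bench: grey base 130 (x) x 150 (y) x 12 mm, carrying a sprung metal plate 115 x 135 x 8 mm with a white card on it. Origin at the centre of its underside, z up.
- plate (a joint): Sinking of the sprung plate, m: 0 at rest, up to 0.012 fully down; spring of about 1 N per mm, from zero at rest.
- ring (a point): Centre of the printed dark ring (inside diameter 78 mm) on the card, on the card's surface, 33 mm above the bench at rest; moves down with the plate. z up.
- tray: Shallow wooden tray, fixed, 120 (x) x 130 (y) x 18 mm high with walls and floor 5 mm thick. Origin at the centre of its underside, z up.
- jar: Brown jar, 52 mm in diameter and 85 mm tall, standing inside the cupboard at the back right. Leave alone.
- beaker: Glass beaker, 68 mm in diameter, 90 mm tall. Leave alone.
- flowers: Blue flower dish 110 x 170 mm with yellow and purple flowers up to 240 mm high. Leave alone.
- bottle: White bottle, 66 mm in diameter, 170 mm tall, left of the cupboard. Leave alone.
- mug: White mug, 80 mm in diameter, 90 mm tall, at the left. Leave alone.
- tape: Grey roll of tape lying flat, 80 mm in diameter, 20 mm high, at the right. Leave alone.
Not all that is in view belongs to the job. What is shaped like the stamp but pink or turquoise is not meant.

How it is judged:
By the outcome, as a careful person would: the job done as asked, in the order asked, and still so for the second after the job is handed in, with the robot touching nothing.
It also fails if it takes over 72 s, if anything falls off the work surface, if the arm or the gripper's body presses on something with over 40 N, if the wrist force passes 120 N, or if a joint passes its speed limit or range.

ROBOT

A 7-joint arm with a two-finger parallel gripper is mounted at the origin on the work surface. World frame = base frame: x ahead of the robot, y to its left, z up, the work surface at z = 0. Lengths are in m, angles in rad, forces in N, time in s.
With the tool pointing down it reaches from about 0.35 to 0.9 m from the base axis. Payload 8.1 kg.
Tool frame: the origin (TCP) lies on the centre line of the jaws, within the pads' length; the fingertips stand 19 mm ahead of it and the grasp point (between the pads) is the TCP (arm.tip_reach is the distance from the TCP to the fingertips, in m); z points along the fingers, y is the line along which they close (so a half turn about z gives the same grasp; the last joint's range is limited). The gripper opens to 92 mm and grips with 3 to 60 N. Pads are 19 mm wide; open, the fingers measure 130 mm over their backs; the gripper's body (75 mm by 190 mm) begins 47 mm behind the grasp point.
Start: joints at [1.048, 0.434, 0.025, 1.573, -0.012, 1.134, -0.075], TCP at [0.255, -0.571, 0.222] pointing down, gripper open.
Joint ranges: [-2.62, 2.62], [-0.44, 2.09], [-1.27, 1.32], [0.08, 2.57], [-1.32, 4.46], [0.12, 2], [-2.74, 2.74]. Speed limits (rad/s): [2.22, 2.22, 3.01, 3.01, 3.14, 3.14, 3.14].

INTERFACE

Orientations are given as a rotation vector (axis times angle).
In Python, from cell import arm gives the robot as it stands.
- The arm moves only by the tool arm_command, never from a script. Its argument "targets" is a list that holds one entry, the list of rows, each a list of 6 numbers: the shift along the tool's x, y, z in m, then the turn, a rotation vector about the tool's x, y, z in rad. A call has 1 to 10 rows; each row shifts and turns the commanded pose from where the row before left it, along the tool's axes as they then stand; what a row does not reach is not made up. A row lasts 1/8 s, in which the tool goes at most 62.5 mm and 10.7 degrees, less where a joint would pass 70% of its speed; a pose out of reach is approached as far as the arm can. A call with a gripper value outside its range is refused whole. "jaw" is the finger opening in m, from 0 to 0.0918, set as the call begins (left out, the last holds). The fingers move at their own pace and stop on an object; "newtons" is the grip in N (left out, the last holds). Time passes only in rows, so rows that do not move let the fingers close. It gives the time, the measured TCP pose, the force, the opening and the grip force at its end, in the units of the state.
- arm.observe(): the state, without advancing time (a new reading comes with each control period).
- arm.get_image(name): name is "scene" or "side" or "wrist"; returns a dict with "pixels" (480x640x3 uint8, red, green, blue), "z_map" (480x640 float32, m along the optical axis (not along the pixel's ray), 0 where there is no reading), "fx", "fy", "cx", "cy" (pixels), "dist" ([k1, k2, p1, p2, k3] as OpenCV has them; the pictures are not rectified), "xyz" and "rotation" of the camera in the world; the wrist camera has in their place "T_tool_cam" (4x4, takes a point from camera to tool coordinates, whose origin is the TCP and whose axes are the flange's). Camera axes: x right, y down, z forward; pixel columns grow to the right and rows downward; lengths in m; the calibration is good to about 2 mm. A picture is of the moment at which its call begins: read the wrist's pose just before it.
- arm.sign_off(): hands the job in; it is judged then, once.
The state is a dict: "clock": time; "joints": joint angles; "dq": joint speeds; "joint_efforts": joint torques, N m; "position": TCP position; "ee_rot": TCP orientation; "force": force on the tool from outside, world axes, zero at the start; "ft_torque": the same for the moment, N m; "width": opening from 0.0 (shut) to 1.0 (fully open); "gripper_force": force on a finger pad.
Only numpy, scipy, OpenCV 4.12 (cv2) and the standard library are available. Lean on these libraries where they do the work, as an engineer would, in place of code of your own. Each camera call takes 0.05 s, during which the arm holds its last target. There are 200 camera calls.

## Working session

There is one attempt and no reset: what is moved stays moved. The work goes in short steps, Python scripts to look and compute and a tool call to move; the robot and the scene stay as the last step left them, time stands still between calls to the robot, and variables do not carry over. Pictures are saved under pics/ and viewed, at most 10 in all, crops included, and the job is handed in when it is done.

Besides the shell and the picture viewer there is one more tool, called after "Request:" as name(argument=value, ...), one argument or row to a line, values as JSON. arm_command: Moves the arm, as the interface text tells. Its arguments: {"type":"object","properties":{"targets":{"type":"array","items":{"type":"array","items":{"type":"array","items":{"type":"number"}}}},"jaw":{"type":"number"},"newtons":{"type":"number"}},"required":["targets"]}

```bash
ls; mkdir -p pics; cat > h.py <<'E'
import numpy as np,cv2
from cell import arm
from scipy.spatial.transform import Rotation as R
def rot(v):
    v=np.array(v,float)
    return v if v.shape==(3,3) else (R.from_rotvec(v).as_matrix() if v.size==3 else R.from_quat(v).as_matrix())
def look(n):
    s=arm.observe(); im=arm.get_image(n)
    if n=='wrist':
        T=np.eye(4);T[:3,:3]=rot(s['ee_rot']);T[:3,3]=s['position'];T=T@np.array(im['T_tool_cam'])
    else:
        T=np.eye(4);T[:3,:3]=rot(im['rotation']);T[:3,3]=im['xyz']
    im['T']=T
    return im
def cloud(im):
    K=np.array([[im['fx'],0,im['cx']],[0,im['fy'],im['cy']],[0,0,1.]])
    u,v=np.meshgrid(np.arange(640.),np.arange(480.))
    p=cv2.undistortPoints(np.stack([u,v],-1).reshape(-1,1,2),K,np.array(im['dist'],float)).reshape(480,640,2)
    r=np.concatenate([p,np.ones((480,640,1))],-1)
    P=(r*im['z_map'][...,None])@im['T'][:3,:3].T+im['T'][:3,3]
    P[im['z_map']==0]=np.nan
    return P
def save(im,f): cv2.imwrite('pics/'+f,im['pixels'][...,::-1])
E
python3 - <<'E'
from h import *
import pickle
for n in('scene','side'):
    im=look(n);save(im,n+'0.png');pickle.dump(im,open(n+'0.pkl','wb'));print(n,im['T'].round(3).tolist(),im['fx'])
print(arm.observe())
E
```

```text
pics
scene [[0.603, 0.758, -0.247, 0.896], [0.797, -0.577, 0.178, -0.244], [-0.008, -0.304, -0.952, 1.395], [0.0, 0.0, 0.0, 1.0]] 462.8066277611895
side [[-0.785, -0.471, 0.402, 0.079], [-0.619, 0.592, -0.516, 0.626], [0.005, -0.654, -0.756, 1.083], [0.0, 0.0, 0.0, 1.0]] 472.6147029269312
{'clock': 0.1, 'joints': array([ 1.04837134,  0.43511991,  0.02497026,  1.5740056 , -0.01157804,
        1.13400542, -0.07509773]), 'dq': array([ 1.07445732e-03, -1.95832633e-05, -7.73047066e-04, -1.67662048e-03,
        1.29052941e-03,  1.10738711e-03, -8.07158458e-04]), 'joint_efforts': array([ 2.94079029e-03, -6.69131327e+01,  9.88216996e-01, -3.15147007e+01,
       -6.04527164e-02,  3.74289765e-02,  6.91215268e-05]), 'position': array([ 0.25450608, -0.57032325,  0.22134437]), 'ee_rot': array([-3.07135338e+00, -6.54266805e-01,  6.75850641e-04]), 'force': array([-0.2953681 ,  0.37949885,  0.28887747]), 'ft_torque': array([-0.04672255,  0.04553572, -0.06374267]), 'gripper_force': 0.0, 'width': 0.998874225011066}
```

View pics/scene0.png

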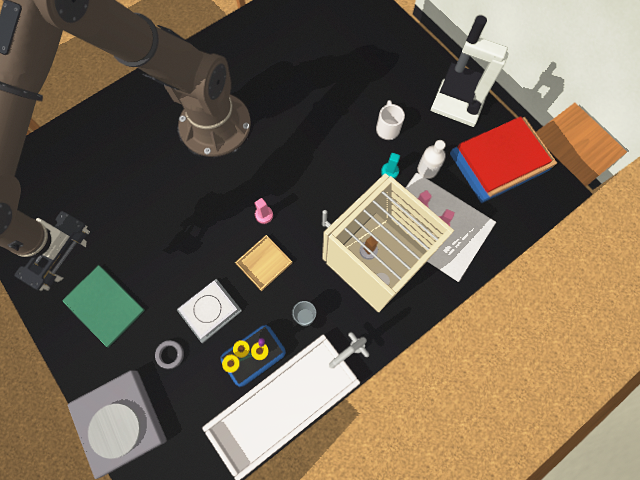

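View pics/side0.png

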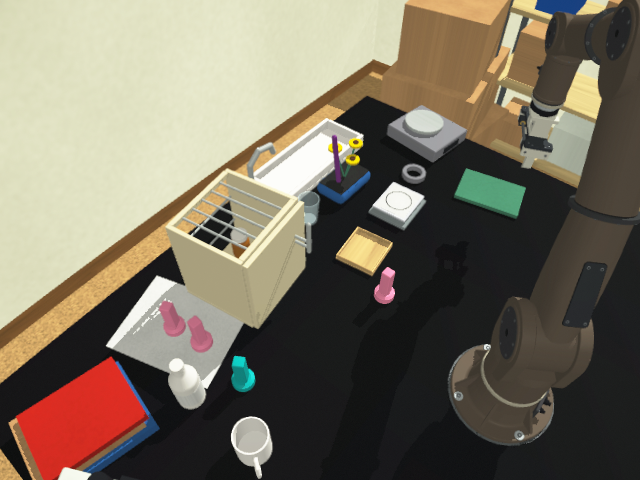

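The scene view shows the cupboard at about (388,243), door handle at (325,218), tray at (263,262), stand with ring at (208,309). The candidates for the stamp are pink (263,211), pink (425,198) and (447,215), turquoise (391,166), and the brown wooden one inside the cupboard at (371,243). Only the brown one fits, since the handle is wood and it stands inside. A crop will confirm it.

```bash
python3 - <<'E'
from h import *
import pickle
A=pickle.load(open('scene0.pkl','rb'));B=pickle.load(open('side0.pkl','rb'))
c1=cv2.resize(A['pixels'][170:320,310:470],(640,600),interpolation=cv2.INTER_CUBIC)[:, :]
cv2.imwrite('pics/crop.png',c1[...,::-1])
for n,im in(('scene',A),('side',B)):
    P=cloud(im);hsv=cv2.cvtColor(im['pixels'],cv2.COLOR_RGB2HSV);H,S,V=cv2.split(hsv);z=P[...,2]
    def rect(name,m):
        m=m.astype(np.uint8);k,l,st,c=cv2.connectedComponentsWithStats(m)
        for i in range(1,k):
            if st[i,4]<40: continue
            q=P[l==i];r=cv2.minAreaRect(q[:,:2].astype(np.float32)*1000)
            print(n,name,c[i].round(),st[i,4],'rect',np.round(r[0]),np.round(r[1]),round(r[2],1),'z',np.median(q[:,2]).round(4),'mean',q.mean(0).round(3))
    ok=np.isfinite(z)
    rect('z270',ok&(z>.262)&(z<.278)&(P[...,0]>.35))
    rect('card',ok&(z>.026)&(z<.040)&(S<50)&(V>120)&(P[...,0]<.75))
    rect('tray',ok&(z<.025)&(z>.001)&(S>80)&(H>8)&(H<25))
    rect('brown',ok&(z>.06)&(z<.14)&(S>90)&(H>5)&(H<22)&(P[...,0]>.4))
    rect('traytop',ok&(z>.014)&(z<.022)&(S>80)&(H>8)&(H<25))
E
```

```text
scene z270 [483.  58.] 166 rect [460. 703.] [129.  17.] 28.0 z 0.2712 mean [0.464 0.704 0.271]
scene z270 [386. 230.] 3022 rect [706. 135.] [239. 242.] 8.1 z 0.268 mean [0.699 0.132 0.268]
scene card [618.  17.] 186 rect [ 540. 1450.] [ 18. 207.] 89.5 z 0.0322 mean [0.539 1.449 0.033]
scene card [446. 100.] 95 rect [422. 676.] [70. 47.] 25.1 z 0.028 mean [0.422 0.68  0.028]
scene card [391. 117.] 46 rect [361. 482.] [59. 22.] 35.6 z 0.0321 mean [0.359 0.484 0.033]
scene card [387. 131.] 56 rect [391. 440.] [73. 31.] 38.6 z 0.0334 mean [0.394 0.437 0.034]
scene card [365. 253.] 72 rect [676. 111.] [50. 21.] 8.3 z 0.0323 mean [0.676 0.111 0.032]
scene card [207. 309.] 1724 rect [ 528. -369.] [117. 136.] 3.3 z 0.0337 mean [ 0.529 -0.37   0.034]
scene tray [264. 262.] 1539 rect [ 503. -151.] [127. 134.] 6.4 z 0.0066 mean [ 0.506 -0.152  0.008]
scene brown [371. 243.] 118 rect [674. 125.] [29. 24.] 0.4 z 0.1169 mean [0.676 0.123 0.11 ]
scene traytop [283. 262.] 63 rect [ 550. -108.] [45. 92.] 42.7 z 0.0184 mean [ 0.546 -0.104  0.018]
side z270 [90. 46.] 859 rect [1752. -215.] [882.  24.] 
[... 416 characters left out ...]
ide tray [532.  43.] 125 rect [  598. -1763.] [141.  34.] 1.8 z 0.0134 mean [ 0.594 -1.76   0.013]
side tray [440.  65.] 431 rect [  822. -1265.] [418. 173.] 35.1 z 0.0133 mean [ 0.842 -1.249  0.013]
side tray [364. 250.] 1597 rect [ 509. -155.] [128. 149.] 6.5 z 0.0067 mean [ 0.506 -0.15   0.008]
side brown [448.  46.] 1665 rect [  773. -1368.] [567. 291.] 56.4 z 0.1009 mean [ 0.831 -1.272  0.101]
side traytop [436.  63.] 69 rect [  862. -1241.] [182.  26.] 9.9 z 0.018 mean [ 0.86  -1.24   0.018]
side traytop [364. 243.] 189 rect [ 507. -150.] [122. 136.] 6.2 z 0.0178 mean [ 0.517 -0.167  0.018]
side traytop [362. 266.] 74 rect [479. -90.] [90. 34.] 24.4 z 0.0178 mean [ 0.475 -0.093  0.018]
```

View pics/crop.png

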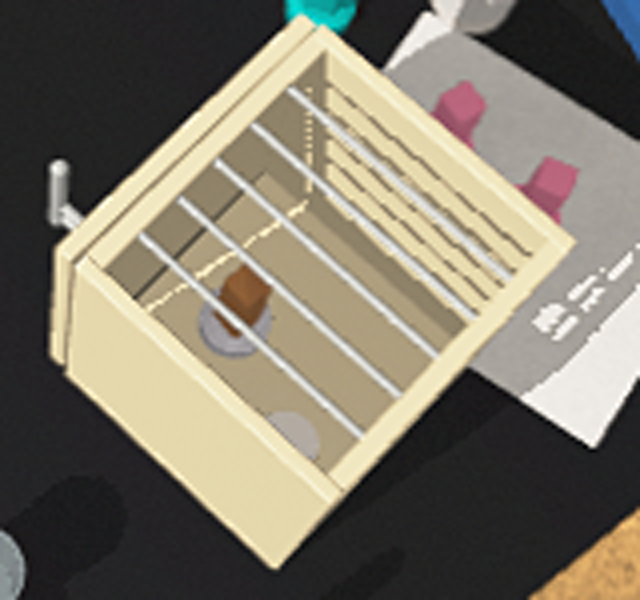

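The crop confirms it: a brown square handle on a metal foot, inside the cupboard near the front right. The door is almost shut. Next I measure the door handle, the ring and the obstacles.

```bash
cat >> h.py <<'E'
def goal(yaw,lean):  # tool x at world yaw, leaning back by lean (rad)
    return R.from_euler('z',yaw)*R.from_rotvec([np.pi,0,0])*R.from_rotvec([0,lean,0])
def delta(pos,yaw,lean,s=None):
    s=s or arm.observe();r=R.from_matrix(rot(s['ee_rot']));g=goal(yaw,lean)
    d=np.array(pos)-s['position']
    print('now',s['position'].round(4),'t',s['clock'],'| shift in present axes',r.inv().apply(d).round(4),'| in goal axes',g.inv().apply(d).round(4),'| turn',(r.inv()*g).as_rotvec().round(4))
E
python3 - <<'E'
from h import *
import pickle
A=pickle.load(open('scene0.pkl','rb'));B=pickle.load(open('side0.pkl','rb'))
y=np.deg2rad(8.0);ex=np.array([np.cos(y),np.sin(y)]);ey=np.array([-ex[1],ex[0]]);c=np.array([.706,.135])
for n,im in(('scene',A),('side',B)):
    P=cloud(im);hsv=cv2.cvtColor(im['pixels'],cv2.COLOR_RGB2HSV);H,S,V=cv2.split(hsv);z=P[...,2]
    d=P[...,:2]-c;lx=d@ex;ly=d@ey
    m=(z>.2)&(z<.26)&(lx<-.145)&(lx>-.25)&(abs(ly)<.13)
    print(n,'handle',m.sum(),np.round(np.nanmean(P[m],0),4),P[m].min(0).round(3) if m.any() else'',P[m].max(0).round(3) if m.any() else '')
    m=(z>.262)&(z<.275)&(abs(lx)<.16)&(abs(ly)<.14)
    for t in range(0,360,90):pass
    print('lx',np.percentile(lx[m],[.5,99.5]).round(4),'ly',np.percentile(ly[m],[.5,99.5]).round(4))
    for lo in np.arange(-.14,.13,.04):
        k=m&(ly>lo)&(ly<lo+.04); print('  front edge at ly',round(lo+.02,2),lx[k].min().round(4) if k.any() else '')
    m=(z>.112)&(z<.128)&(S>90)&(H<22)&(abs(lx)<.11)&(abs(ly)<.11)
    print('stamp top',m.sum(),P[m].mean(0).round(4) if m.any() else '', cv2.minAreaRect(P[m][:,:2].astype(np.float32)*1000) if m.any() else '')
    # ring: dark ellipse on card
    card=((abs(z-.0335)<.006)&(abs(P[...,0]-.528)<.05)&(abs(P[...,1]+.369)<.055))
    dk=card&(V<150); q=P[dk]; 
    a=np.c_[q[:,:2],np.ones(len(q))];s=np.linalg.lstsq(a,(q[:,:2]**2).sum(1),rcond=None)[0]
    print('ring',dk.sum(),(s[:2]/2).round(4),'r',np.sqrt(s[2]+(s[:2]**2).sum()/4).round(4))
    for nm,(u,v) in {'scene':dict(beaker=(304,305),flower=(241,350),fl2=(262,345),turq=(392,160),mug=(390,113),bottle=(433,147)),'side':dict(pink=(386,280),beaker=(310,200),fl=(337,147),turq=(240,362))}[n].items(): print(nm,P[v,u].round(3))
E
```

```text
scene handle 40 [0.5613 0.0392 0.2342] [0.554 0.035 0.2  ] [0.567 0.046 0.259]
lx [-0.1178  0.1187] ly [-0.1199  0.1198]
  front edge at ly -0.12 -0.1195
  front edge at ly -0.08 -0.1182
  front edge at ly -0.04 -0.1191
  front edge at ly 0.0 -0.1179
  front edge at ly 0.04 -0.1185
  front edge at ly 0.08 -0.117
  front edge at ly 0.12 -0.1177
stamp top 79 [0.6747 0.1247 0.1187] ((674.62939453125, 124.80046081542969), (28.31749725341797, 21.389623641967773), 6.655394077301025)
ring 39 [ 0.5272 -0.3688] r 0.0401
beaker [ 0.694 -0.135  0.046]
flower [ 0.702 -0.348  0.13 ]
fl2 [ 0.736 -0.292  0.213]
turq [0.507 0.347 0.107]
mug [0.35  0.484 0.045]
bottle [0.561 0.456 0.148]
side handle 82 [0.5576 0.0447 0.2315] [0.553 0.038 0.201] [0.564 0.049 0.257]
lx [-0.1181  0.1191] ly [-0.1187  0.1205]
  front edge at ly -0.12 -0.1195
  front edge at ly -0.08 -0.1194
  front edge at ly -0.04 -0.1184
  front edge at ly 0.0 -0.119
  front edge at ly 0.04 -0.119
  front edge at ly 0.08 -0.1176
  front edge at ly 0.12 -0.1178
stamp top 0  
ring 5 [ 0.5309 -0.3629] r 0.0346
pink [ 0.375 -0.049  0.084]
beaker [ 0.729 -0.175  0.059]
fl [ 0.718 -0.291  0.197]
turq [0.5   0.36  0.109]
```

```bash
python3 - <<'E'
from h import *
delta([.559,.043,.34],np.deg2rad(186),0)
E
```

```text
now [ 0.2545 -0.5703  0.2213] t 0.1 | shift in present axes [ 0.528  -0.4361 -0.1181] | in goal axes [-0.3669  0.5781 -0.1187] | turn [-5.0000e-04 -1.9000e-03 -2.8265e+00]
```

Request:
arm_command(
  targets=[
    [[0,0,-0.04,0,0,0],[0,0,-0.04,0,0,0],[0.03,-0.025,-0.038,0,0,0],[0.038,-0.0315,0,0,0,0],[0.038,-0.0315,0,0,0,0],[0.038,-0.0315,0,0,0,0],[0.038,-0.0315,0,0,0,0],[0.038,-0.0315,0,0,0,0],[0.038,-0.0315,0,0,0,0],[0.038,-0.0315,0,0,0,0]],
  ],
  jaw=0.06,
)

```text
clock: 1.35
position: [0.4253, -0.2244, 0.3398]
ee_rot: [-3.073, -0.654, 0.001]
force: [1.5, -0.8, 0.8]
width: 0.661
gripper_force: 0.0
```

Request:
arm_command(
  targets=[
    [[0.038,-0.0315,0,0,0,0],[0.038,-0.0315,0,0,0,0],[0.038,-0.0315,0,0,0,0],[0.038,-0.0315,0,0,0,0],[0.038,-0.0315,0,0,0,0],[0,0,0,0,0,-0.18],[0,0,0,0,0,-0.18],[0,0,0,0,0,-0.18],[0,0,0,0,0,-0.18],[0,0,0,0,0,-0.18]],
  ],
)

```text
clock: 2.6
position: [0.534, -0.0048, 0.3396]
ee_rot: [-2.476, -1.933, 0.001]
force: [-0.5, -0.0, 0.9]
width: 0.655
gripper_force: 0.0
```

Request:
arm_command(
  targets=[
    [[0,0,0,0,0,-0.18],[0,0,0,0,0,-0.18],[0,0,0,0,0,-0.18],[0,0,0,0,0,-0.18],[0,0,0,0,0,-0.18],[0,0,0,0,0,-0.18],[0,0,0,0,0,-0.18],[0,0,0,0,0,-0.18],[0,0,0,0,0,-0.18],[0,0,0,0,0,0]],
  ],
)

```text
clock: 3.85
position: [0.5341, -0.0049, 0.3397]
ee_rot: [-0.319, -3.125, -0.0]
force: [-0.5, -0.4, -0.5]
width: 0.656
gripper_force: 0.0
```

```bash
python3 - <<'E'
from h import *
delta([.559,.043,.24],np.deg2rad(188),0)
print(arm.observe()['joints'].round(2))
im=look('wrist');save(im,'w1.png')
P=cloud(im);m=(P[...,2]>.225)&(P[...,2]<.2575)&(P[...,0]<.575)&(P[...,0]>.53)&(abs(P[...,1]-.04)<.04)
print(m.sum(),P[m].mean(0) if m.any() else '',P[m].min(0),P[m].max(0))
E
```

```text
now [ 0.5341 -0.0049  0.3397] t 3.85 | shift in present axes [-0.0148  0.0519  0.0996] | in goal axes [-0.0313  0.044   0.0997] | turn [ 1.000e-04 -7.000e-04 -3.428e-01]
[ 0.51  0.31 -0.79  1.56  0.22  1.37  1.06]
365 [0.55630773 0.03992881 0.24576465] [0.55276037 0.03475732 0.22509456] [0.56412323 0.04631594 0.25541865]
```

Request:
arm_command(
  targets=[
    [[0,0,0,0,0,-0.17],[0,0,0,0,0,-0.173],[-0.0155,0.021,0,0,0,0],[-0.0155,0.021,0,0,0,0],[0,0,0,0,0,0],[0,0,0.035,0,0,0],[0,0,0.035,0,0,0],[0,0,0.03,0,0,0],[0,0,0,0,0,0]],
  ],
)

```text
clock: 5.03
position: [0.5576, 0.0398, 0.2382]
ee_rot: [0.217, -3.13, 0.001]
force: [-0.5, -0.5, 1.4]
width: 0.656
gripper_force: 0.0
```

Request:
arm_command(
  targets=[
    [[0,0,0,0,0,0],[0,0,0,0,0,0],[0,0,0,0,0,0],[0,0,0,0,0,0],[0,0,0,0,0,0]],
  ],
  jaw=0.0,
  newtons=15,
)

```text
clock: 5.65
position: [0.5591, 0.0413, 0.2402]
ee_rot: [-0.221, 3.134, -0.0]
force: [0.1, 0.0, 0.1]
width: 0.159
gripper_force: 0.0
```

Request:
arm_command(
  targets=[
    [[0,0,0,0,0,0],[0,0,0,0,0,0],[0,0,0,0,0,0],[0.0078,0.0021,0,0,0,0.041],[0.0155,0.0045,0,0,0,0.0825],[0.0155,0.0045,0,0,0,0.0825],[0.0155,0.0045,0,0,0,0.0825],[0.0155,0.0045,0,0,0,0.0825]],
  ],
)

```text
clock: 6.65
position: [0.4893, 0.0631, 0.2401]
ee_rot: [0.366, 3.119, 0.003]
force: [3.6, 6.1, -3.8]
width: 0.119
gripper_force: 15.0
```

```bash
cat >> h.py <<'E'
HG=np.array([.5794,.2384])
def door():
    s=arm.observe();v=s['position'][:2]-HG;a=np.arctan2(v[1],v[0])
    q=-(a-(np.deg2rad(8)-np.pi/2-np.arctan2(.047,.19)))
    print('t',s['clock'],'pos',s['position'].round(4),'r',np.hypot(*v).round(4),'q',q.round(3),'F',s['force'].round(1),'grip',s['gripper_force'],s['width'],s['joints'].round(2))
E
python3 -c "
from h import *
door()"
```

```text
t 6.65 pos [0.4893 0.0631 0.2401] r 0.1971 q 0.372 F [ 3.6  6.1 -3.8] grip 14.99713808298111 0.11868262449080699 [ 0.4   0.31 -0.8   1.81  0.24  1.12  0.86]
```

Request:
arm_command(
  targets=[
    [[0.0155,0.0045,0,0,0,0.0825],[0.0155,0.0045,0,0,0,0.0825],[0.0155,0.0045,0,0,0,0.0825],[0.0155,0.0045,0,0,0,0.0825],[0.0155,0.0045,0,0,0,0.0825],[0.0155,0.0045,0,0,0,0.0825],[0.0155,0.0045,0,0,0,0.0825]],
  ],
)

```text
clock: 7.52
position: [0.4104, 0.1401, 0.2403]
ee_rot: [1.239, 2.884, 0.007]
force: [13.6, 7.2, -13.2]
width: 0.12
gripper_force: 15.0
```

```bash
python3 -c "
from h import *
door()"
```

```text
t 7.525 pos [0.4104 0.1401 0.2403] r 0.1955 q 0.941 F [ 13.6   7.2 -13.2] grip 14.985233545303345 0.12003755299863768 [ 0.23  0.18 -0.77  1.94  0.14  1.07  0.16]
```

Request:
arm_command(
  targets=[
    [[0,0,0,0,0,0],[0,0,0,0,0,0]],
  ],
)

```text
clock: 7.78
position: [0.4106, 0.14, 0.2402]
ee_rot: [1.234, 2.886, 0.007]
force: [10.8, 6.8, -11.5]
width: 0.115
gripper_force: 15.0
```

```bash
python3 -c "
from h import *
door()"
```

```text
t 7.775 pos [0.4106 0.14   0.2402] r 0.1954 q 0.94 F [ 10.8   6.8 -11.5] grip 14.988957792520523 0.11457632232847903 [ 0.23  0.18 -0.77  1.94  0.14  1.07  0.16]
```

Request:
arm_command(
  targets=[
    [[-0.0004,0.002,0.001,0,0,0],[0.0155,0.0047,0,0,0,0.0825],[0.0155,0.0047,0,0,0,0.0825],[0.0155,0.0047,0,0,0,0.0825],[0.0155,0.0047,0,0,0,0.0825],[0.0155,0.0047,0,0,0,0.0825]],
  ],
)

```text
clock: 8.52
position: [0.3865, 0.2168, 0.2399]
ee_rot: [1.804, 2.57, 0.002]
force: [0.3, 0.3, 7.5]
width: 0.118
gripper_force: 15.0
```

```bash
python3 -c "
from h import *
door()"
```

```text
t 8.525 pos [0.3865 0.2168 0.2399] r 0.1941 q 1.356 F [0.3 0.3 7.5] grip 15.001147985458374 0.11845071332570961 [ 0.03  0.2  -0.76  1.92  0.16  1.08 -0.45]
```

Request:
arm_command(
  targets=[
    [[0.0155,0.0045,-0.0005,0,0,0.0825],[0.0155,0.0045,0,0,0,0.0825],[0.0155,0.0045,0,0,0,0.0825],[0.0155,0.0045,0,0,0,0.0825],[0,0,0,0,0,0],[0,0,0,0,0,0]],
  ],
)

```text
clock: 9.28
position: [0.3905, 0.2803, 0.24]
ee_rot: [2.198, 2.244, 0.002]
force: [2.9, 0.4, 5.0]
width: 0.118
gripper_force: 15.0
```

```bash
python3 -c "
from h import *
door()"
```

```text
t 9.275 pos [0.3905 0.2803 0.24  ] r 0.1935 q -4.597 F [2.9 0.4 5. ] grip 15.001564621925354 0.11777895541254081 [-0.15  0.26 -0.71  1.84  0.19  1.1  -0.91]
```

Request:
arm_command(
  targets=[
    [[0,0,0,0,0,0],[0,0,0,0,0,0],[0,0,-0.02,0,0,0],[0,0,-0.04,0,0,0],[0,0,-0.04,0,0,0],[0,0,-0.04,0,0,0],[-0.03,0.01,0,0,0,0],[-0.03,0.01,0,0,0,0],[-0.03,0.01,0,0,0,0],[-0.03,0.01,0,0,0,0]],
  ],
  jaw=0.05,
)

```text
clock: 10.52
position: [0.4323, 0.16, 0.3791]
ee_rot: [-2.198, -2.244, 0.002]
force: [0.5, -0.9, -0.2]
width: 0.546
gripper_force: 0.0
```

Request:
arm_command(
  targets=[
    [[-0.03,0.01,0,0,0,0],[-0.03,0,0,0,0,0],[0,0,0,0,0,0.17],[0,0,0,0,0,0.17],[0,0,0,0,0,0.17],[0,0,0,0,0,0.17],[0,0,0,0,0,0.17],[0,0,0,0,0,0.17],[0,0,0,0,0,0.17],[0,0,0,0,0,0.17]],
  ],
  jaw=0.0918,
)

```text
clock: 11.78
position: [0.4433, 0.1013, 0.3791]
ee_rot: [3.121, 0.354, -0.002]
force: [0.1, -0.3, 0.4]
width: 1.001
gripper_force: 0.0
```

```bash
python3 - <<'E'
from h import *
delta([.46,.095,.25],np.deg2rad(7.5),np.deg2rad(40))
print(arm.observe()['joints'].round(2))
E
```

```text
now [0.4433 0.1013 0.3791] t 11.775 | shift in present axes [0.015  0.0099 0.129 ] | in goal axes [-0.0709  0.0084  0.109 ] | turn [-0.0332  0.6989  0.0913]
[ 0.1   0.09 -0.48  1.66  0.04  1.4  -1.73]
```

Request:
arm_command(
  targets=[
    [[0,0,0,0,0,0.095],[0,0,0,0,0.14,0],[0,0,0,0,0.14,0],[0,0,0,0,0.14,0],[0,0,0,0,0.14,0],[0,0,0,0,0.14,0],[-0.024,0.003,0.036,0,0,0],[-0.024,0.003,0.036,0,0,0],[-0.024,0.003,0.036,0,0,0],[0,0,0,0,0,0]],
  ],
)

```text
clock: 13.02
position: [0.4577, 0.0912, 0.2548]
ee_rot: [-2.912, -0.193, -1.054]
force: [0.1, -1.2, 0.3]
width: 1.003
gripper_force: 0.0
```

```bash
python3 - <<'E'
from h import *
im=look('wrist');save(im,'w2.png')
P=cloud(im);H,S,V=cv2.split(cv2.cvtColor(im['pixels'],cv2.COLOR_RGB2HSV))
m=(S>90)&(H>3)&(H<22)&(P[...,0]>.6)&(P[...,0]<.75)&(P[...,2]>.036)&(P[...,2]<.13)&(abs(P[...,1]-.125)<.06)
print(m.sum(),P[m].mean(0),P[m].min(0),P[m].max(0))
f=m&(P[...,2]<.11)&(P[...,2]>.05); q=P[f]; print('side',len(q),cv2.minAreaRect(q[:,:2].astype(np.float32)*1000), np.polyfit(q[:,1],q[:,0],1))
t=m&(P[...,2]>.115); print('top',t.sum(),cv2.minAreaRect(P[t][:,:2].astype(np.float32)*1000))
delta([.507,.101,.095],np.deg2rad(7.5),np.deg2rad(40))
print(arm.observe()['joints'].round(2))
E
```

```text
1479 [0.66509306 0.12646901 0.09388196] [0.65887245 0.11374179 0.03822572] [0.68716492 0.14117315 0.12105518]
side 776 ((667.2688598632812, 122.30380249023438), (18.203536987304688, 35.28216552734375), 40.225181579589844) [-0.19560644  0.68633897]
top 524 ((673.1441040039062, 127.60077667236328), (27.815420150756836, 26.973241806030273), 2.7084429264068604)
now [0.4589 0.0918 0.2569] t 13.075 | shift in present axes [-0.0665 -0.0037  0.1555] | in goal axes [-0.0666 -0.0028  0.1554] | turn [0.0042 0.0011 0.0036]
[ 0.45 -0.17 -0.78  2.41  0.18  0.17 -1.96]
```

View pics/w2.png

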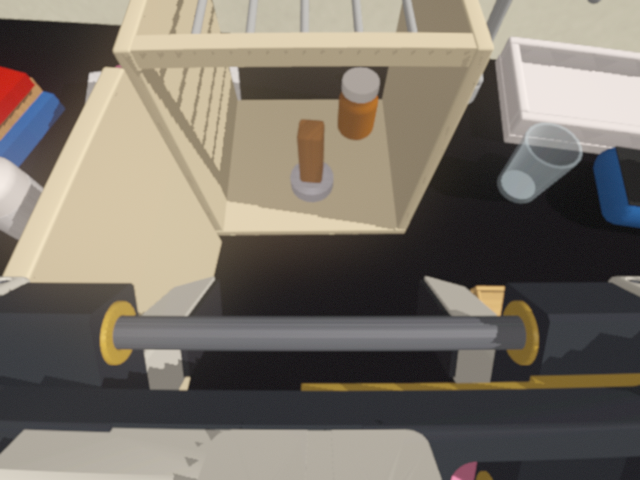

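The wrist view shows the open door on the left, the stamp at (312,160) and the jar at (358,103). The entrance is clear. I'll approach forward first, then down, because joint 6 is close to its limit.

```bash
python3 - <<'E'
from h import *
delta([.53,.1075,.2],np.deg2rad(6.5),np.deg2rad(40))
g=goal(np.deg2rad(6.5),np.deg2rad(40)); print(g.inv().apply([[0,0,-.105],[.144,.019,-.003]]).round(4))
E
```

```text
now [0.4589 0.0918 0.2569] t 13.075 | shift in present axes [ 0.0191 -0.0066  0.0902] | in goal axes [ 0.0189 -0.0075  0.0901] | turn [-0.007  0.001  0.017]
[[-0.0675 -0.      0.0804]
 [ 0.1093 -0.0026  0.0956]]
```

Request:
arm_command(
  targets=[
    [[0.0063,-0.0025,0.03,0,0,0.017],[0.0063,-0.0025,0.03,0,0,0],[0.0063,-0.0025,0.03,0,0,0],[-0.0225,0,0.0268,0,0,0],[-0.0225,0,0.0268,0,0,0],[-0.0225,0,0.0268,0,0,0],[0,0,0,0,0,0]],
  ],
)

```text
clock: 13.95
position: [0.4915, 0.0799, 0.2048]
ee_rot: [-2.937, -0.215, -0.968]
force: [0.3, 1.3, 0.1]
width: 0.998
gripper_force: 0.0
```

```bash
python3 - <<'E'
from h import *
delta([.674,.1265,.092],np.deg2rad(6.5),np.deg2rad(40))
print(arm.observe()['joints'].round(2))
E
```

```text
now [0.4915 0.0799 0.2048] t 13.95 | shift in present axes [ 0.0836 -0.0202  0.202 ] | in goal axes [ 0.0704 -0.0256  0.2064] | turn [-0.0162  0.0616  0.0272]
[-0.03  0.   -0.34  2.42  0.99  0.16 -2.73]
```

Joints 6 and 7 are at their limits on this branch. I'll turn the tool half round, which is the same grasp, and lean the other way about y.

Request:
arm_command(
  targets=[
    [[0.022,0,-0.026,0,0,0],[0.022,0,-0.026,0,0,0],[0.022,0,-0.026,0,0,0],[0,0,0,0,-0.13,0],[0,0,0,0,-0.13,0],[0,0,0,0,-0.13,0],[0,0,0,0,-0.13,0],[0,0,0,0,-0.12,0],[0,0,0,0,0,0]],
  ],
)

```text
clock: 15.08
position: [0.4997, 0.0752, 0.2831]
ee_rot: [3.123, 0.206, -0.002]
force: [-0.3, 0.8, -0.3]
width: 0.997
gripper_force: 0.0
```

```bash
python3 - <<'E'
from h import *
delta([.48,.1,.34],np.deg2rad(187),0)
print(arm.observe()['joints'].round(2))
E
```

```text
now [0.4997 0.0752 0.2831] t 15.075 | shift in present axes [-0.0164 -0.0265 -0.0572] | in goal axes [ 0.0165  0.027  -0.0569] | turn [-2.8000e-03  1.8600e-02 -3.1317e+00]
[-0.12  0.2  -0.17  1.75  0.05  1.19 -1.75]
```

Request:
arm_command(
  targets=[
    [[-0.008,-0.013,-0.028,0,0,0],[-0.008,-0.013,-0.028,0,0,0],[0,0,0,0,0,-0.18],[0,0,0,0,0,-0.18],[0,0,0,0,0,-0.18],[0,0,0,0,0,-0.18],[0,0,0,0,0,-0.18],[0,0,0,0,0,-0.18],[0,0,0,0,0,-0.18],[0,0,0,0,0,-0.18]],
  ],
)

```text
clock: 16.32
position: [0.4782, 0.0993, 0.3392]
ee_rot: [2.205, 2.222, -0.011]
force: [0.4, -0.8, 0.0]
width: 1.003
gripper_force: 0.0
```

Request:
arm_command(
  targets=[
    [[0,0,0,0,0,-0.18],[0,0,0,0,0,-0.18],[0,0,0,0,0,-0.18],[0,0,0,0,0,-0.18],[0,0,0,0,0,-0.18],[0,0,0,0,0,-0.18],[0,0,0,0,0,-0.18],[0,0,0,0,0,-0.18],[0,0,0,0,0,-0.18],[0,0,0,0,0,0]],
  ],
)

```text
clock: 17.58
position: [0.4783, 0.0991, 0.339]
ee_rot: [-0.078, 3.138, -0.022]
force: [0.0, 0.3, 0.6]
width: 0.996
gripper_force: 0.0
```

```bash
python3 - <<'E'
from h import *
delta([.52,.105,.3],np.deg2rad(187),-np.deg2rad(40))
print(arm.observe()['joints'].round(2))
E
```

```text
now [0.4783 0.0991 0.339 ] t 17.575 | shift in present axes [-0.0418  0.0044  0.039 ] | in goal axes [-0.0072  0.0008  0.0569] | turn [-0.0388 -0.6966 -0.0649]
[ 0.11  0.17 -0.5   1.67  0.1   1.32  1.2 ]
```

Request:
arm_command(
  targets=[
    [[0,0,0,0,0,-0.08],[0,0,0.008,0,-0.1,0],[0,0,0.008,0,-0.1,0],[0,0,0.008,0,-0.1,0],[0,0,0.008,0,-0.1,0],[0,0,0.008,0,-0.1,0],[0,0,0.008,0,-0.1,0],[0,0,0.008,0,-0.1,0],[0,0,0,0,0,0]],
  ],
)

```text
clock: 18.7
position: [0.4929, 0.0992, 0.2843]
ee_rot: [-0.162, 2.44, 0.039]
force: [0.6, -0.6, 0.1]
width: 1.0
gripper_force: 0.0
```

```bash
python3 - <<'E'
from h import *
delta([.53,.107,.2],np.deg2rad(187),-np.deg2rad(40))
print(arm.observe()['joints'].round(2))
E
```

```text
now [0.4929 0.0992 0.2843] t 18.7 | shift in present axes [0.025  0.0042 0.0889] | in goal axes [0.0253 0.0032 0.0889] | turn [-0.0079 -0.002   0.0131]
[ 0.27 -0.13 -0.64  2.32  0.38  0.28  0.98]
```

Request:
arm_command(
  targets=[
    [[0.0042,0.0006,0.0148,0,0,0.006],[0.0042,0.0006,0.0148,0,0,0.006],[0.0042,0.0006,0.0148,0,0,0],[0.0042,0.0006,0.0148,0,0,0],[0.0042,0.0006,0.0148,0,0,0],[0.0042,0.0006,0.0148,0,0,0]],
  ],
)

```text
clock: 19.45
position: [0.5346, 0.1066, 0.203]
ee_rot: [-0.144, 2.437, 0.042]
force: [0.1, -0.3, 0.1]
width: 1.001
gripper_force: 0.0
```

```bash
python3 - <<'E'
from h import *
delta([.53,.107,.11],np.deg2rad(187),-np.deg2rad(40))
print(arm.observe()['joints'].round(2))
E
```

```text
now [0.5346 0.1066 0.203 ] t 19.45 | shift in present axes [0.0634 0.0017 0.0682] | in goal axes [0.0632 0.001  0.0684] | turn [-0.0102  0.003  -0.0005]
[ 0.38  0.16 -0.88  2.36  1.6   0.34 -0.24]
```

Request:
arm_command(
  targets=[
    [[0.0105,0.0003,0.0114,0,0,0],[0.0105,0.0003,0.0114,0,0,0],[0.0105,0.0003,0.0114,0,0,0],[0.0105,0.0003,0.0114,0,0,0],[0.0105,0.0003,0.0114,0,0,0],[0.0105,0.0003,0.0114,0,0,0],[0.0105,0,0.0114,0,0,0],[0,0,0,0,0,0]],
  ],
)

```text
clock: 20.45
position: [0.5284, 0.1071, 0.093]
ee_rot: [-0.146, 2.44, 0.042]
force: [-0.2, 0.5, -0.5]
width: 0.999
gripper_force: 0.0
```

```bash
python3 - <<'E'
from h import *
delta([.674,.1265,.090],np.deg2rad(186.5),-np.deg2rad(40))
print(arm.observe()['joints'].round(2))
E
```

```text
now [0.5284 0.1071 0.093 ] t 20.45 | shift in present axes [-0.1106  0.0024  0.0967] | in goal axes [-0.1106  0.0028  0.0967] | turn [-0.0042 -0.0003  0.0073]
[ 0.31  0.52 -0.95  2.49  2.12  0.74 -0.75]
```

Request:
arm_command(
  targets=[
    [[-0.014,0.0003,0.0121,0,0,0.005],[-0.014,0.0003,0.0121,0,0,0],[-0.014,0.0003,0.0121,0,0,0],[-0.014,0.0003,0.0121,0,0,0],[-0.014,0.0003,0.0121,0,0,0],[-0.014,0.0003,0.0121,0,0,0],[-0.014,0.0003,0.0121,0,0,0],[-0.0126,0.0003,0.0121,0,0,0],[0,0,0,0,0,0]],
  ],
)

```text
clock: 21.58
position: [0.6749, 0.1269, 0.092]
ee_rot: [-0.14, 2.437, 0.046]
force: [-0.4, 0.1, 0.1]
width: 0.996
gripper_force: 0.0
```

```bash
python3 - <<'E'
from h import *
delta([.674,.1265,.090],np.deg2rad(186.5),-np.deg2rad(40))
im=look('wrist');P=cloud(im);H,S,V=cv2.split(cv2.cvtColor(im['pixels'],cv2.COLOR_RGB2HSV))
save(im,'w3.png')
m=(S>90)&(H>3)&(H<22)&(P[...,0]>.6)&(P[...,0]<.72)&(P[...,2]>.036)&(P[...,2]<.13)&(abs(P[...,1]-.125)<.04)
t=m&(P[...,2]>.112);print(m.sum(),t.sum())
if t.sum()>4:print(P[t].mean(0),cv2.minAreaRect(P[t][:,:2].astype(np.float32)*1000))
E
```

```text
now [0.6749 0.1269 0.092 ] t 21.575 | shift in present axes [ 0.002  -0.0003  0.0009] | in goal axes [ 0.002  -0.0003  0.0009] | turn [-0.0031  0.0028  0.0026]
7602 464
[0.67646464 0.12746731 0.1194427 ] ((677.0143432617188, 126.95027160644531), (13.450244903564453, 26.074556350708008), 8.610198020935059)
```

View pics/w3.png

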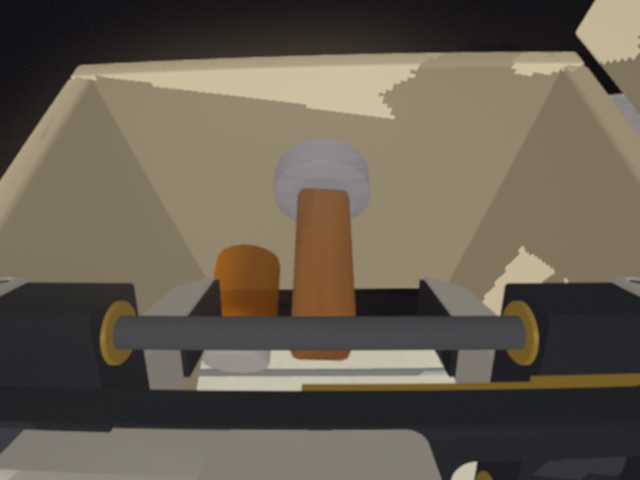

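The stamp handle (column ~323) sits centred between the fingers, with the jar behind at (247,300) clear of them. Closing.

Request:
arm_command(
  targets=[
    [[0,0,0,0,0,0],[0,0,0,0,0,0],[0,0,0,0,0,0],[0,0,0,0,0,0],[0,0,0,0,0,0],[0,0,0,0,0,0],[0,0,0,0,0,0],[0,0,0,0,0,0]],
  ],
  jaw=0.0,
  newtons=35,
)

```text
clock: 22.62
position: [0.6724, 0.1277, 0.0901]
ee_rot: [-0.145, 2.44, 0.048]
force: [-0.0, 0.4, -0.9]
width: 0.301
gripper_force: 34.7
```

Request:
arm_command(
  targets=[
    [[-0.0032,0,-0.0038,0,0,0],[-0.0032,0,-0.0038,0,0,0],[0.014,-0.0003,-0.0118,0,0,0],[0.014,-0.0003,-0.0118,0,0,0],[0.014,-0.0003,-0.0118,0,0,0],[0.014,-0.0003,-0.0118,0,0,0],[0.014,-0.0003,-0.0118,0,0,0],[0.014,-0.0003,-0.0118,0,0,0],[0.014,-0.0003,-0.0118,0,0,0],[0.014,-0.0003,-0.0118,0,0,0]],
  ],
)

```text
clock: 23.88
position: [0.5268, 0.108, 0.1008]
ee_rot: [-0.144, 2.44, 0.047]
force: [0.2, 0.2, -2.4]
width: 0.307
gripper_force: 34.7
```

```bash
python3 - <<'E'
from h import *
s=arm.observe();print(s['joints'].round(2),s['width'],s['force'])
delta([.53,.105,.2],np.deg2rad(186.5),-np.deg2rad(40))
delta([.528,-.15,.2],np.deg2rad(186.5),-np.deg2rad(40))
delta([.528,-.369,.2],np.deg2rad(186.5),-np.deg2rad(40))
E
```

```text
[ 0.32  0.49 -0.95  2.49  2.11  0.7  -0.74] 0.30667800562665526 [ 0.20125662  0.16575689 -2.42011717]
now [0.5268 0.108  0.1008] t 23.875 | shift in present axes [-0.0659 -0.0037 -0.0742] | in goal axes [-0.0659 -0.0033 -0.0742] | turn [-0.0009 -0.      0.005 ]
now [0.5268 0.108  0.1008] t 23.875 | shift in present axes [-0.041  -0.2567 -0.0938] | in goal axes [-0.0423 -0.2565 -0.094 ] | turn [-0.0009 -0.      0.005 ]
now [0.5268 0.108  0.1008] t 23.875 | shift in present axes [-0.0209 -0.4743 -0.1095] | in goal axes [-0.0233 -0.474  -0.1099] | turn [-0.0009 -0.      0.005 ]
```

```bash
cat >> h.py <<'E'
def arc(dth,n):
    s=arm.observe();r=R.from_matrix(rot(s['ee_rot']));p=s['position'];q=R.from_euler('z',dth/n)
    print('row x',n,r.inv().apply(q.apply(p)-p).round(4),(r.inv()*q*r).as_rotvec().round(4))
E
python3 - <<'E'
from h import *
arc(-.812,14)
g=goal(np.deg2rad(186.5),-np.deg2rad(40)); print(g.inv().apply([0,0,.09]).round(4))
E
```

```text
row x 14 [-0.0013 -0.0311  0.0012] [0.0373 0.0002 0.0444]
[-0.0579  0.     -0.0689]
```

Request:
arm_command(
  targets=[
    [[-0.0145,0,-0.0172,0,0,0],[-0.0145,0,-0.0172,0,0,0],[-0.0145,0,-0.0172,0,0,0],[-0.0145,0,-0.0172,0,0,0],[-0.0013,-0.0311,0.0012,0.0373,0.0002,0.0444],[-0.0013,-0.0311,0.0012,0.0373,0.0002,0.0444],[-0.0013,-0.0311,0.0012,0.0373,0.0002,0.0444],[-0.0013,-0.0311,0.0012,0.0373,0.0002,0.0444]],
  ],
)

```text
clock: 24.88
position: [0.5379, -0.0179, 0.1898]
ee_rot: [0.145, 2.442, -0.058]
force: [-0.2, 1.2, -3.0]
width: 0.303
gripper_force: 34.7
```

```bash
python3 - <<'E'
from h import *
s=arm.observe();print(s['joints'].round(2),s['width'],s['force'],np.arctan2(s['position'][1],s['position'][0]))
print('z axis',rot(s['ee_rot'])[:,2])
E
```

```text
[ 0.5   0.16 -0.76  2.4   1.71  0.33 -0.37] 0.30263481071449155 [-0.18356903  1.16967206 -3.03651255] -0.03327344227199969
z axis [ 0.63662473 -0.07947463 -0.76706762]
```

Request:
arm_command(
  targets=[
    [[-0.0013,-0.0311,0.0012,0.0373,0.0002,0.0444],[-0.0013,-0.0311,0.0012,0.0373,0.0002,0.0444],[-0.0013,-0.0311,0.0012,0.0373,0.0002,0.0444],[-0.0013,-0.0311,0.0012,0.0373,0.0002,0.0444],[-0.0013,-0.0311,0.0012,0.0373,0.0002,0.0444],[-0.0013,-0.0311,0.0012,0.0373,0.0002,0.0444],[-0.0013,-0.0311,0.0012,0.0373,0.0002,0.0444],[-0.0013,-0.0311,0.0012,0.0373,0.0002,0.0444],[-0.0013,-0.0311,0.0012,0.0373,0.0002,0.0444],[-0.0013,-0.0311,0.0012,0.0373,0.0002,0.0444]],
  ],
)

```text
clock: 26.12
position: [0.4407, -0.3088, 0.191]
ee_rot: [0.844, 2.32, -0.313]
force: [-0.3, 0.3, -3.3]
width: 0.305
gripper_force: 34.7
```

```bash
python3 - <<'E'
from h import *
s=arm.observe();print(s['joints'].round(2),s['width'],s['force'],np.arctan2(s['position'][1],s['position'][0]))
z=rot(s['ee_rot'])[:,2];print('z axis',z,np.arccos(-z[2]))
r=R.from_matrix(rot(s['ee_rot']))
print(r.inv().apply(np.array([.528,-.369,.17])-s['position']).round(4))
E
```

```text
[ 0.82  0.12 -0.49  2.41  1.74  0.28 -0.42] 0.3045627538325014 [-0.26455631  0.32927618 -3.30848303] -0.6111280017313641
z axis [ 0.49015909 -0.41608142 -0.76591143] 0.6983386059737324
[-0.0674  0.0101  0.084 ]
```

Request:
arm_command(
  targets=[
    [[-0.0169,0.0025,0.021,0,0,0],[-0.0169,0.0025,0.021,0,0,0],[-0.0169,0.0025,0.021,0,0,0],[-0.0169,0.0025,0.021,0,0,0],[0,0,0,0,0,0],[0,0,0,0,0,0]],
  ],
)

```text
clock: 26.88
position: [0.5285, -0.3673, 0.1696]
ee_rot: [0.84, 2.322, -0.311]
force: [-1.2, -0.8, -3.7]
width: 0.305
gripper_force: 34.7
```

```bash
python3 - <<'E'
from h import *
s=arm.observe();print(s['position'],s['joints'].round(2),s['force'])
g=R.from_rotvec([-.145,2.44,.048]).as_matrix()
up_tool=g.T@[0,0,1]   # stamp axis in tool frame at grasp
print('stamp axis now',(rot(s['ee_rot'])@up_tool).round(4))
for n in('wrist','scene'):
    im=look(n);save(im,n+'4.png');P=cloud(im);H,S,V=cv2.split(cv2.cvtColor(im['pixels'],cv2.COLOR_RGB2HSV));z=P[...,2]
    d=np.hypot(P[...,0]-.528,P[...,1]+.369)
    h=(d<.06)&(z>.115)&(S>90)&(H>3)&(H<22);f=(d<.06)&(z>.088)&(z<.122)&(S<70)
    for nm,m in(('handle',h),('foot',f)):
        if m.sum()>10:
            q=P[m];print(n,nm,m.sum(),q.mean(0).round(4),q.min(0).round(4),q.max(0).round(4))
            if nm=='handle':
                k=np.argmax(q[:,2]);t=q[q[:,2]>np.percentile(q[:,2],99)-.008];print(' top',t.mean(0).round(4))
    card=((abs(z-.0335)<.006)&(abs(P[...,0]-.528)<.05)&(abs(P[...,1]+.369)<.055))&(V<150);print('dark card px',card.sum())
E
```

```text
[ 0.52846714 -0.36729515  0.16959526] [ 0.8   0.32 -0.45  2.22  1.75  0.33 -0.36] [-1.17737876 -0.75267676 -3.71668415]
stamp axis now [1.e-03 3.e-04 1.e+00]
wrist handle 7655 [ 0.5198 -0.3617  0.1593] [ 0.4741 -0.3857  0.1151] [ 0.5432 -0.3204  0.2233]
 top [ 0.5273 -0.3692  0.199 ]
wrist foot 5065 [ 0.5164 -0.3593  0.107 ] [ 0.5004 -0.3975  0.0902] [ 0.5564 -0.3416  0.1214]
dark card px 671
scene handle 250 [ 0.5245 -0.3623  0.2004] [ 0.4681 -0.3858  0.1206] [ 0.5479 -0.31    0.269 ]
 top [ 0.4933 -0.3396  0.261 ]
scene foot 171 [ 0.5423 -0.3685  0.1102] [ 0.5183 -0.3985  0.0913] [ 0.558  -0.3422  0.1218]
dark card px 37
```

View pics/wrist4.png

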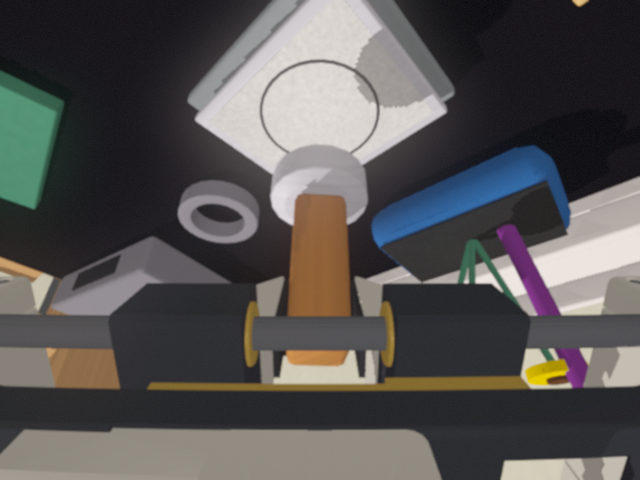

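The wrist view shows the held stamp with its foot at (319,185) and the ring at (320,105) on the card. The foot centre measures about (0.5287, -0.3697). I'll fit the ring from this view.

```bash
python3 - <<'E'
from h import *
im=look('wrist');P=cloud(im);H,S,V=cv2.split(cv2.cvtColor(im['pixels'],cv2.COLOR_RGB2HSV));z=P[...,2]
r=np.hypot(P[...,0]-.528,P[...,1]+.369)
loc=cv2.blur(V,(15,15)).astype(int)
m=(abs(z-.033)<.005)&(r<.047)&(r>.032)&(V.astype(int)<loc-35)
q=P[m]
for _ in range(3):
    a=np.c_[q[:,:2],np.ones(len(q))];s=np.linalg.lstsq(a,(q[:,:2]**2).sum(1),rcond=None)[0]
    c=s[:2]/2;rr=np.sqrt(s[2]+(c**2).sum());e=abs(np.hypot(*(q[:,:2]-c).T)-rr);print(len(q),c.round(4),rr.round(4));q=q[e<.003]
print(q[:,2].mean())
s=arm.observe();rt=R.from_matrix(rot(s['ee_rot']))
d=np.r_[c-[.5287,-.3697],0];print('shift',d.round(4),rt.inv().apply(d).round(4),'down .05',rt.inv().apply([0,0,-.05]).round(4))
E
```

```text
656 [ 0.5273 -0.3684] 0.0401
656 [ 0.5273 -0.3684] 0.0401
656 [ 0.5273 -0.3684] 0.0401
0.033450199268639805
shift [-0.0014  0.0013  0.    ] [ 0.0015  0.0001 -0.0012] down .05 [0.0321 0.0002 0.0383]
```

Request:
arm_command(
  targets=[
    [[0.0015,0.0001,-0.0012,0,0,0],[0.008,0,0.0096,0,0,0],[0.008,0,0.0096,0,0,0],[0.008,0,0.0096,0,0,0],[0.008,0,0.0096,0,0,0],[0,0,0,0,0,0],[0,0,0,0,0,0]],
  ],
)

```text
clock: 27.9
position: [0.5282, -0.3662, 0.1206]
ee_rot: [0.839, 2.321, -0.311]
force: [0.2, -0.4, -2.1]
width: 0.3
gripper_force: 34.7
```

Request:
arm_command(
  targets=[
    [[0.0013,0,0.0015,0,0,0],[0.0013,0,0.0015,0,0,0],[0,0,0,0,0,0],[0,0,0,0,0,0]],
  ],
)

```text
clock: 28.4
position: [0.528, -0.3661, 0.1162]
ee_rot: [0.839, 2.322, -0.311]
force: [-0.6, -0.4, -3.3]
width: 0.305
gripper_force: 34.7
```

Request:
arm_command(
  targets=[
    [[0.0013,0,0.0015,0,0,0],[0.0013,0,0.0015,0,0,0],[0,0,0,0,0,0]],
  ],
)

```text
clock: 28.78
position: [0.5278, -0.3661, 0.1118]
ee_rot: [0.839, 2.322, -0.311]
force: [-0.3, 0.8, -3.0]
width: 0.303
gripper_force: 34.7
```

Request:
arm_command(
  targets=[
    [[0.0013,0,0.0015,0,0,0],[0.0013,0,0.0015,0,0,0],[0,0,0,0,0,0],[0,0,0,0,0,0]],
  ],
)

```text
clock: 29.28
position: [0.5281, -0.3661, 0.1084]
ee_rot: [0.839, 2.321, -0.311]
force: [-0.2, 0.4, -0.6]
width: 0.305
gripper_force: 34.7
```

Request:
arm_command(
  targets=[
    [[0.0013,0,0.0015,0,0,0],[0.0009,0,0.0011,0,0,0],[0,0,0,0,0,0],[0,0,0,0,0,0]],
  ],
)

```text
clock: 29.78
position: [0.5281, -0.3662, 0.105]
ee_rot: [0.839, 2.321, -0.311]
force: [0.0, 2.4, 3.1]
width: 0.3
gripper_force: 34.7
```

```bash
python3 - <<'E'
from h import *
s=arm.observe();print(s['position'],s['force'])
im=look('scene');P=cloud(im);z=P[...,2];V=im['pixels'].min(2)
m=(abs(P[...,0]-.528)<.055)&(abs(P[...,1]+.369)<.062)&(V>120)&(z<.045)&(z>.018)&(np.hypot(P[...,0]-.528,P[...,1]+.369)>.036)
print(m.sum(),np.median(z[m]))
import pickle
P=cloud(pickle.load(open('scene0.pkl','rb')));print(np.median(P[m][:,2]))
E
```

```text
[ 0.52809407 -0.3661516   0.10501319] [0.04739922 2.36623161 3.11428126]
856 0.02777516873629815
nan
```

Plate sunk about 6 mm (force up 6 N, card at 0.0278). Lifting straight up.

Request:
arm_command(
  targets=[
    [[-0.0013,0,-0.0015,0,0,0],[-0.0026,0,-0.0031,0,0,0],[-0.0026,0,-0.0031,0,0,0],[-0.0032,0,-0.0038,0,0,0],[-0.0064,0,-0.0077,0,0,0],[-0.0128,0,-0.0153,0,0,0],[-0.0128,0,-0.0153,0,0,0],[-0.0128,0,-0.0153,0,0,0],[0,0,0,0,0,0]],
  ],
)

```text
clock: 30.95
position: [0.5288, -0.3659, 0.1916]
ee_rot: [0.838, 2.318, -0.312]
force: [-0.4, -0.7, -2.7]
width: 0.303
gripper_force: 34.7
```

```bash
python3 - <<'E'
from h import *
s=arm.observe();print(s['position'],s['force'],s['joints'].round(2))
p=s['position'];t=np.array([.505,-.151]);print(np.hypot(*p[:2]),np.hypot(*t))
dth=np.arctan2(t[1],t[0])-np.arctan2(p[1],p[0]);print(dth)
r=R.from_matrix(rot(s['ee_rot']));az=np.arctan2(p[1],p[0]);rad=[np.cos(az),np.sin(az),0]
print('radial -.1',r.inv().apply(-.1*np.array(rad)).round(4))
k=np.array([p[0],p[1],0])/np.hypot(*p[:2])*np.hypot(*t)
q=R.from_euler('z',dth/8);print('row x8 at tray radius',r.inv().apply(q.apply(k)-k).round(4),(r.inv()*q*r).as_rotvec().round(4))
E
```

```text
[ 0.52875473 -0.36592347  0.19161841] [-0.41686594 -0.73007297 -2.65962723] [ 0.75  0.27 -0.39  2.21  1.59  0.29 -0.21]
0.6430253086417738 0.5270920223262727
0.31482066344335113
radial -.1 [ 0.0761 -0.009  -0.0642]
row x8 at tray radius [ 0.0017  0.0206 -0.0015] [-0.0254 -0.0001 -0.0301]
```

Request:
arm_command(
  targets=[
    [[0.0221,-0.0026,-0.0186,0,0,0],[0.0221,-0.0026,-0.0186,0,0,0],[0.0221,-0.0026,-0.0186,0,0,0],[0.0221,-0.0026,-0.0186,0,0,0],[0.0017,0.0206,-0.0015,-0.0254,0,-0.0301],[0.0017,0.0206,-0.0015,-0.0254,0,-0.0301],[0.0017,0.0206,-0.0015,-0.0254,0,-0.0301],[0.0017,0.0206,-0.0015,-0.0254,0,-0.0301],[0.0017,0.0206,-0.0015,-0.0254,0,-0.0301],[0.0017,0.0206,-0.0015,-0.0254,0,-0.0301]],
  ],
)

```text
clock: 32.2
position: [0.4913, -0.1887, 0.1897]
ee_rot: [0.553, 2.392, -0.206]
force: [1.0, 0.4, -3.2]
width: 0.305
gripper_force: 34.7
```

Request:
arm_command(
  targets=[
    [[0.0017,0.0206,-0.0015,-0.0254,0,-0.0301],[0.0017,0.0206,-0.0015,-0.0254,0,-0.0301],[0,0,0,0,0,0],[0,0,0,0,0,0]],
  ],
)

```text
clock: 32.7
position: [0.5039, -0.1512, 0.1897]
ee_rot: [0.462, 2.408, -0.173]
force: [-0.8, -0.4, -3.9]
width: 0.303
gripper_force: 34.7
```

```bash
python3 - <<'E'
from h import *
s=arm.observe();print(s['position'],s['force'],s['joints'].round(2),s['width'])
g=R.from_rotvec([.838,2.318,-.312]).as_matrix();g=R.from_rotvec([-.145,2.44,.048]).as_matrix()
up=g.T@[0,0,1];print('axis',(rot(s['ee_rot'])@up).round(4))
r=R.from_matrix(rot(s['ee_rot']))
print('to above',r.inv().apply(np.array([.505,-.151,s['position'][2]])-s['position']).round(4),'down .01',r.inv().apply([0,0,-.01]).round(4),'fix turn',r.inv().apply(np.cross(rot(s['ee_rot'])@up,[0,0,1])).round(4))
E
```

```text
[ 0.50391909 -0.15124231  0.18967255] [-0.76898681 -0.3933724  -3.88786303] [ 0.61  0.12 -0.61  2.43  1.75  0.3  -0.43] 0.3025912936706247
axis [ 7.e-04 -2.e-04  1.e+00]
to above [-0.0007  0.0006  0.0006] down .01 [0.0064 0.     0.0077] fix turn [-0.     -0.0007  0.    ]
```

Request:
arm_command(
  targets=[
    [[0.0128,0,0.0154,0,0,0],[0.0128,0,0.0154,0,0,0],[0.0128,0,0.0154,0,0,0],[0.0128,0,0.0154,0,0,0],[0.0096,0,0.0115,0,0,0],[0,0,0,0,0,0],[0,0,0,0,0,0]],
  ],
)

```text
clock: 33.58
position: [0.5044, -0.1517, 0.095]
ee_rot: [0.463, 2.408, -0.173]
force: [-0.0, 0.9, -2.9]
width: 0.304
gripper_force: 34.7
```

Request:
arm_command(
  targets=[
    [[0.0019,0,0.0023,0,0,0],[0.0019,0,0.0023,0,0,0],[0,0,0,0,0,0]],
  ],
)

```text
clock: 33.95
position: [0.5042, -0.1513, 0.0886]
ee_rot: [0.462, 2.408, -0.172]
force: [0.4, 0.3, -2.0]
width: 0.305
gripper_force: 34.7
```

Request:
arm_command(
  targets=[
    [[0.0013,0,0.0015,0,0,0],[0.0013,0,0.0015,0,0,0],[0,0,0,0,0,0]],
  ],
)

```text
clock: 34.33
position: [0.5041, -0.1513, 0.0844]
ee_rot: [0.462, 2.409, -0.172]
force: [0.3, -0.9, -1.7]
width: 0.299
gripper_force: 34.7
```

Request:
arm_command(
  targets=[
    [[0.0006,0,0.0008,0,0,0],[0,0,0,0,0,0],[0,0,0,0,0,0]],
  ],
)

```text
clock: 34.7
position: [0.5043, -0.1513, 0.0837]
ee_rot: [0.462, 2.408, -0.172]
force: [0.6, 0.5, -2.6]
width: 0.306
gripper_force: 34.7
```

Request:
arm_command(
  targets=[
    [[0.0006,0,0.0008,0,0,0],[0,0,0,0,0,0],[0,0,0,0,0,0]],
  ],
)

```text
clock: 35.08
position: [0.5047, -0.1513, 0.0831]
ee_rot: [0.461, 2.407, -0.172]
force: [-1.5, 1.3, 4.9]
width: 0.304
gripper_force: 34.7
```

Request:
arm_command(
  targets=[
    [[0.0003,0,0.0004,0,0,0],[0,0,0,0,0,0],[0,0,0,0,0,0]],
  ],
)

```text
clock: 35.45
position: [0.505, -0.1514, 0.0831]
ee_rot: [0.461, 2.406, -0.173]
force: [-5.0, 2.2, 11.5]
width: 0.305
gripper_force: 34.8
```

In contact. I'll ease off slightly and let go.

Request:
arm_command(
  targets=[
    [[-0.0005,0,-0.0006,0,0,0],[0,0,0,0,0,0]],
  ],
)

```text
clock: 35.7
position: [0.5045, -0.1513, 0.0831]
ee_rot: [0.462, 2.408, -0.172]
force: [-1.4, 1.2, 1.8]
width: 0.296
gripper_force: 34.7
```

Request:
arm_command(
  targets=[
    [[0,0,0,0,0,0],[0,0,0,0,0,0],[0,0,0,0,0,0],[0,0,0,0,0,0]],
  ],
  jaw=0.06,
)

```text
clock: 36.2
position: [0.5044, -0.1514, 0.0829]
ee_rot: [0.462, 2.408, -0.172]
force: [0.5, 0.3, -0.3]
width: 0.648
gripper_force: 0.0
```

```bash
python3 - <<'E'
from h import *
s=arm.observe();print(s['force'],s['width'],s['position'])
im=look('wrist');save(im,'w6.png');P=cloud(im);H,S,V=cv2.split(cv2.cvtColor(im['pixels'],cv2.COLOR_RGB2HSV))
m=(S>90)&(H>3)&(H<22)&(P[...,2]>.03)&(P[...,2]<.12)&(np.hypot(P[...,0]-.505,P[...,1]+.151)<.04)
t=m&(P[...,2]>.108);print(m.sum(),t.sum(),P[t].mean(0) if t.any() else'',P[m].max(0))
E
```

```text
[ 0.47537715  0.3281182  -0.31935445] 0.6482950411227719 [ 0.50437011 -0.15140731  0.08293414]
7564 847 [ 0.50383302 -0.15304866  0.11237221] [ 0.51712979 -0.13587144  0.1132078 ]
```

View pics/w6.png

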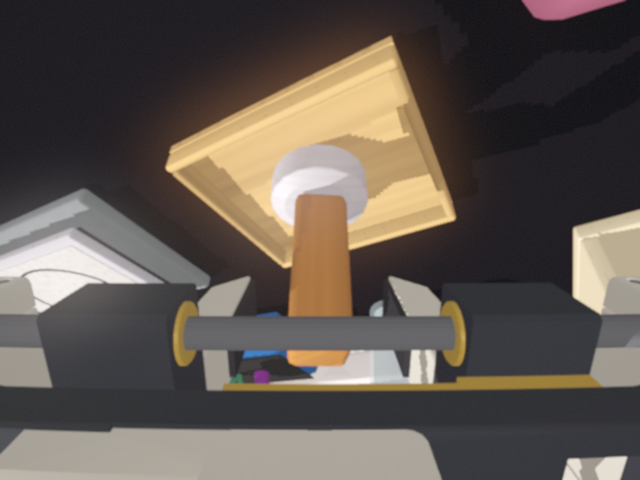

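The stamp stands upright in the tray at (320,190), released, top at 0.112 as expected. Withdrawing straight up.

Request:
arm_command(
  targets=[
    [[-0.0064,0,-0.0077,0,0,0],[-0.0128,0,-0.0154,0,0,0],[-0.0128,0,-0.0154,0,0,0],[-0.0128,0,-0.0154,0,0,0],[-0.0128,0,-0.0154,0,0,0],[-0.0128,0,-0.0154,0,0,0],[-0.0128,0,-0.0154,0,0,0],[0,0,0,0,0,0],[0,0,0,0,0,0]],
  ],
)

```text
clock: 37.38
position: [0.5038, -0.1509, 0.2126]
ee_rot: [0.462, 2.408, -0.173]
force: [-0.5, -0.3, 0.2]
width: 0.654
gripper_force: 0.0
```

```bash
python3 - <<'E'
from h import *
s=arm.observe();print(s['position'],s['force'],s['clock'])
im=look('side');save(im,'end.png')
E
```

```text
[ 0.50375142 -0.15087855  0.21262282] [-0.54223559 -0.32679687  0.24045535] 37.375
```

View pics/end.png

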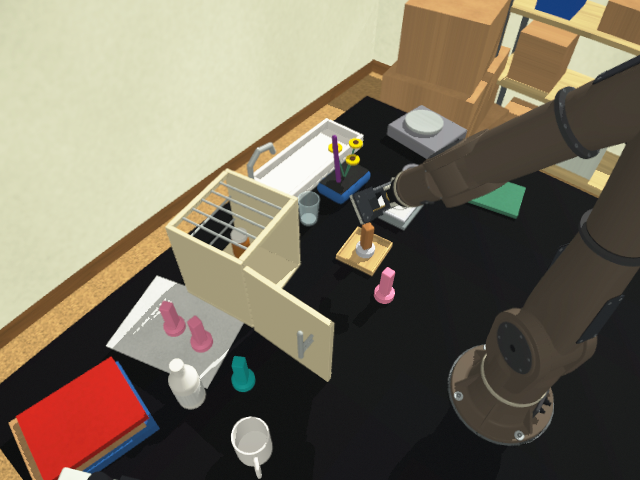

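The side view shows the stamp upright in the tray at (366,245), the door wide open at (300,325), and everything else in place.

```bash
python3 -c "
from cell import arm
print(arm.sign_off())"
```

```text
the job is handed in; nothing more can be done
None
```

The job is handed in at about 37 s: door open to about 1.69 rad, the card stamped inside the ring with the plate sunk about 6 mm, and the stamp released upright in the tray with everything else in place in the last picture.

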